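# Clear the lamp key and hold the light source's lid open

### The arm

A 6-joint arm with a two-finger parallel gripper is mounted at the origin on the work surface. World frame = base frame: x ahead of the robot, y to its left, z up, the work surface at z = 0. Lengths are in m, angles in rad, forces in N, time in s.
With the tool pointing down it reaches from about 0.4 to 0.825 m from the base axis. Payload 7 kg.
Tool frame: the origin (TCP) lies at the very end of the fingers, on their centre line; the grasp point (between the pads) lies 19 mm behind it (bot.pinch_z is the z of the grasp point in the tool frame, in m); z points along the fingers, y is the line along which they close (so a half turn about z gives the same grasp; the last joint's range is limited). The gripper opens to 85 mm and grips with 20 to 120 N. Pads are 22 mm wide; open, the fingers measure 114 mm over their backs; the gripper's body (76 mm by 85 mm) begins 54 mm behind the grasp point. The pads swing forward as they close: fully open they stand 13 mm farther back than shut.
Start: joints at [0.288, 0.359, 0.012, 0, -1.224, -0.288], TCP at [0.675, -0, 0.231] pointing down, gripper open.
Joint ranges: [-3.07, 3.07], [-1.43, 2.12], [-1.02, 1.25], [-3.03, 1.67], [-3.05, -0], [-3.03, 3.03]. Speed limits (rad/s): [2.39, 2.39, 3.01, 3.14, 3.14, 3.14].

### API

Orientations are given as a rotation vector (axis times angle).
In Python, from station import bot gives the robot as it stands. The module is installed in compiled form; this text tells all that it offers.
- The arm moves only by the shell command python3 -m creep 'ROWS' [OPENING] [FORCE]. ROWS is JSON, a list of rows, each an object with "translation": the shift along the tool's x, y, z in mm, a list of three; "twist": the turn, a rotation vector about the tool's x, y, z in units of 6 degrees (1.0 is 6 degrees), a list of three. In form: [{"translation": [x, y, z], "twist": [wx, wy, wz]}, ...]. A call has 1 to 20 rows; each row is the pose to reach, as a shift and turn from the pose commanded when the call began, along the tool's axes at that moment; what a row does not reach only later rows make up. A row lasts 1/10 s, in which the tool goes at most 50 mm and 8.59 degrees, less where a joint would pass 70% of its speed; a pose out of reach is approached as far as the arm can. A call with a gripper value outside its range is refused whole. OPENING is the opening, from 0 (shut) to 1 (fully open), set as the call begins (- or left out, the last holds). The fingers move at their own pace and stop on an object; FORCE is the grip in N (left out, the last holds). Time passes only in rows, so rows that repeat a pose let the fingers close. It gives the time, the measured TCP pose, the force, the opening and the grip force at its end, in the units of the state.
- bot.state(): the state, without advancing time (a new reading comes with each control period).
- bot.camera(name): name is "scene" or "side" or "wrist"; returns a dict with "image" (420x560x3 uint8, red, green, blue), "fx", "fy", "cx", "cy" (pixels), "rvec" (rotation vector, rad) and "tvec" (3), from world to camera coordinates, as OpenCV has them; the wrist camera has in their place "T_tool_cam" (4x4, takes a point from camera to tool coordinates, whose origin is the TCP and whose axes are the flange's). Camera axes: x right, y down, z forward; pixel columns grow to the right and rows downward; lengths in m; the calibration is good to about 2 mm. The wrist camera is an equidistant fisheye: a pixel r from the principal point sees the ray r / f radians off the axis. A picture is of the moment at which its call begins: read the wrist's pose just before it. There is no depth.
- bot.close_job(): hands the job in; it is judged then, once.
The state is a dict: "t": time; "joint_pos": joint angles; "dq": joint speeds; "effort": joint torques, N m; "eef_pos": TCP position; "eef_rot": TCP orientation; "ft_force": force on the tool from outside, world axes, zero at the start; "ft_torque": the same for the moment, N m; "width": opening from 0.0 (shut) to 1.0 (fully open); "finger_force": force on a finger pad.
Only numpy, scipy, OpenCV 4.12 (cv2) and the standard library are available. Lean on these libraries where they do the work, as an engineer would, in place of code of your own. Each camera call takes 0.05 s, during which the arm holds its last target. There are 200 camera calls.

### The job

The microscope's light source needs a new lamp, but its yellow lamp key has been left on the lid: take the key off and hang it by its eye on the peg of the blue stand, handle hanging down, and let go of it. Then raise the lamp-bay lid by its red bar and hold it open at 50 degrees (within 5 degrees) so that a colleague can reach in; the lid falls shut by itself, so finish while still holding it there. Keep the lid shut until the key hangs, and leave the slide box, the dish and the jar where they are.

Things in the scene. Friction and masses are not known exactly. Their poses are not given: they have to be found in the camera images.
- key_grip (a point): Centre (half-way up) of the yellow handle of the loose lamp key (88 x 12 x 10 mm; whole key 138 mm, about 80 g). x runs along the handle to the eye, z up as it lies flat. Eye centre 55 mm along +x, tip of the steel end 63 mm along -x; balances near here. At the start it lies flat across the lid, roughly 110 mm behind the red bar, eye to the robot's left.
- key_eye (a point): Centre of the key's ring eye: hole 26 mm across, outside 40 mm, 10 mm thick; the hole goes through along the z axis. Same axes as key_grip.
- peg_root (a point): Where the peg leaves the front face of the stand's blue upright post, 165 mm above the table. The peg is a steel rod 8 mm across and 60 mm long, round-ended, slanting at 45 degrees out of the post (along this point's -x) and up. x is level and points into the post, z up.
- peg_mid (a point): Middle of the peg: 21 mm out and 21 mm up from peg_root; same axes.
- peg_tip (a point): End of the peg: 42 mm out and 42 mm up from peg_root; same axes.
- lid_handle (a point): Middle of the red round bar on the light source's lid. Bar 10 mm across, 100 mm long, lying along this point's y, its axis 34 mm above the lid's top face, on two 8 mm posts 90 mm apart. The lid's front edge is 40 mm in front of the bar (-x). Axes turn with the lid: x along the lid to the hinge, z the lid's normal, up when shut.
- lid_hinge (a point): Point on the lid's hinge axis (level, along this point's y) at the far top edge of the fixed white light source box (240 mm deep, 220 mm wide, 110 mm high), 110 mm above the table. In the lid's turning frame the bar is 195 mm from it along -x and 40 mm along +z. Axes as lid_handle.
- lid (a joint): Lid angle in rad: 0 shut, grows as the front edge is lifted; stop at 1.35. 50 degrees is 0.873. No stay: the lid (about 0.4 kg) falls shut when let go; lifting it at the bar takes 2 to 4 N.
- stand: Fixed stand, left or right of the light source. Blue upright post 30 mm wide, 12 mm thick, its top 185 mm above the table; dark base plate 110 mm wide, 12 mm high, reaching 100 mm in front of the upright's face and 20 mm behind it. Origin at table level, 25 mm in front of the upright's face; axes as peg_root.
- key: The lamp key: yellow handle, ring eye at one end, steel end piece 18 x 18 x 10 mm at the other. Origin on its underside when flat, 5 mm from key_grip towards the eye; axes as key_grip.
- slidebox: Bystander: closed blue slide box with a white band, 100 x 130 x 32 mm, loose; origin at the centre of its underside. On the other side of the light source from the stand.
- dish: Bystander: closed round amber sample dish, 94 mm across, 14 mm high, loose, origin at the centre of its underside.
- jar: Bystander: amber jar with a white cap, 56 mm across, 75 mm high, loose, origin at the centre of its underside.
There are look-alikes about, which are no part of the job. There is more than one size of the key; the job needs the largest.

How it is judged:
On the way, in this order (a step that is already met when the one before it is completed fails the run):
1. the key hangs by its eye on the peg, let go, with the lid shut (distance between key_eye and peg_mid below 0.048 m and angle between key_grip's own x axis and vertical below 0.45 rad and contact force between key and stand above 0.1 N and contact force between key and the fingers below 0.05 N and linear speed of key below 0.05 m/s and value of joint lid below 0.06 rad), for 0.3 s.
2. the robot holds the lid open at 45 to 55 degrees (value of joint lid between 0.785 and 0.96 rad and contact force between the fingers and lid above 0.5 N), for 0.4 s.
At the end, for the whole second after the job is handed in: The key hangs still by its eye on the peg (eye within 48 mm of the peg's middle, handle down within 26 degrees), untouched by the fingers; the lid stands still at 45 to 55 degrees, held by the fingers (over 0.5 N) and by nothing else (all of step 2 and distance between key_eye and peg_mid below 0.048 m and angle between key_grip's own x axis and vertical below 0.45 rad and contact force between key and stand above 0.1 N and contact force between key and the fingers below 0.05 N and contact force between each of slidebox, dish, jar, key and lid below 0.05 N and velocity of joint lid between -0.1 and 0.1 rad/s and linear speed of key below 0.05 m/s); the arm keeps its last pose, push and grip.
It fails at once if the lid is lifted (over 10 degrees) before the key has reached the peg (value of joint lid above 0.175 rad and distance between key_eye and peg_mid above 0.08 m).
It fails at once if the slide box is moved more than 3 cm or tipped (distance of slidebox from where it was at the start of the episode above 0.03 m or angle between slidebox's own z axis and vertical above 0.4 rad).
It fails at once if the dish is moved more than 3 cm or tipped (distance of dish from where it was at the start of the episode above 0.03 m or angle between dish's own z axis and vertical above 0.4 rad).
It fails at once if the jar is moved more than 3 cm or tipped (distance of jar from where it was at the start of the episode above 0.03 m or angle between jar's own z axis and vertical above 0.4 rad).
It also fails if it takes over 53 s, if anything falls off the work surface, if the arm or the gripper's body presses on something with over 40 N, if the wrist force passes 120 N, or if a joint passes its speed limit or range.

## Working session

There is one attempt and no reset: what is moved stays moved. The work goes in short steps, Python scripts to look and compute and a shell command to move; the robot and the scene stay as the last step left them, time stands still between calls to the robot, and variables do not carry over. Pictures are saved under pics/ and viewed, at most 10 in all, crops included, and the job is handed in when it is done.

```bash
mkdir -p pics; cat > h.py <<'E'
import numpy as np, cv2
from station import bot
from scipy.spatial.transform import Rotation as R
def grab(n):
    s=bot.state(); c=bot.camera(n); c['s']=s; return c
def save(c,f): cv2.imwrite('pics/'+f,c['image'][:,:,::-1])
def ray(c,u,v):
    if 'T_tool_cam' in c:
        x,y=(u-c['cx']),(v-c['cy']); r=np.hypot(x,y)+1e-9; th=r/c['fx']
        d=np.array([np.sin(th)*x/r,np.sin(th)*y/r,np.cos(th)])
        T=np.array(c['T_tool_cam']); Rt=R.from_rotvec(c['s']['eef_rot']).as_matrix()
        return Rt@T[:3,3]+np.array(c['s']['eef_pos']), Rt@T[:3,:3]@d
    Rm=R.from_rotvec(np.ravel(c['rvec'])).as_matrix()
    d=np.array([(u-c['cx'])/c['fx'],(v-c['cy'])/c['fy'],1])
    return -Rm.T@np.ravel(c['tvec']), Rm.T@d
def onz(c,u,v,z):
    o,d=ray(c,u,v); return o+d*(z-o[2])/d[2]
def tri(a,b):
    A=0;B=0
    for o,d in (a,b):
        d=d/np.linalg.norm(d);P=np.eye(3)-np.outer(d,d);A=A+P;B=B+P@o
    p=np.linalg.solve(A,B); return p,[np.linalg.norm(np.cross(p-o,d/np.linalg.norm(d))) for o,d in (a,b)]
E
python3 - <<'E'
from h import *
for n in ('scene','side','wrist'):
    c=grab(n); save(c,n+'0.png'); print(n,c['fx'],c['cx'],c['cy'])
    if n!='wrist': print(ray(c,280,210))
    else: print(np.round(c['T_tool_cam'],3)); print(c['s'])
E
```

```text
scene 440.6524789653615 281.38644488579195 212.29232409633258
(array([1.34439147, 0.48741981, 0.71921506]), array([-0.7118061 , -0.44824127, -0.54078536]))
side 396.40786288754754 283.28987509250874 206.00032244297878
(array([ 0.34386012, -0.60501143,  0.60451856]), array([ 0.27382749,  0.75641347, -0.59416146]))
wrist 325.19226210127806 280.023877571411 205.66802966328382
[[-0.    -0.964 -0.264  0.066]
 [ 1.     0.    -0.001  0.   ]
 [ 0.001 -0.264  0.964 -0.144]
 [ 0.     0.     0.     1.   ]]
{'t': 0.1, 'joint_pos': array([ 2.88131814e-01,  3.59310091e-01,  1.11491632e-02, -2.86726802e-04,
       -1.22408742e+00, -2.88100490e-01]), 'dq': array([-0.00057451, -0.00263789,  0.00324435,  0.00020742, -0.00075336,
       -0.00166137]), 'effort': array([-2.15360997e-03, -5.84764302e+01,  2.94110012e+01,  6.95456967e+00,
       -3.12475757e-03, -2.11378938e-05]), 'eef_pos': array([ 6.74575353e-01, -1.14194159e-05,  2.30464067e-01]), 'eef_rot': array([ 2.22055617e+00, -2.22070341e+00, -1.45969890e-03]), 'ft_force': array([ 0.38393761, -1.3259274 , -0.1347797 ]), 'ft_torque': array([-0.03328888, -0.01088879,  0.04331603]), 'finger_force': 0.0, 'width': 0.9999110337796171}
```

View pics/scene0.png

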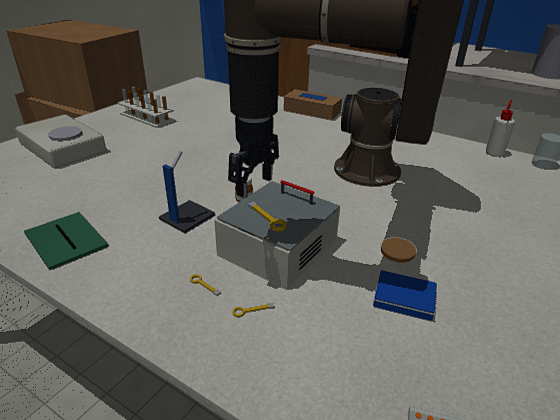

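View pics/side0.png

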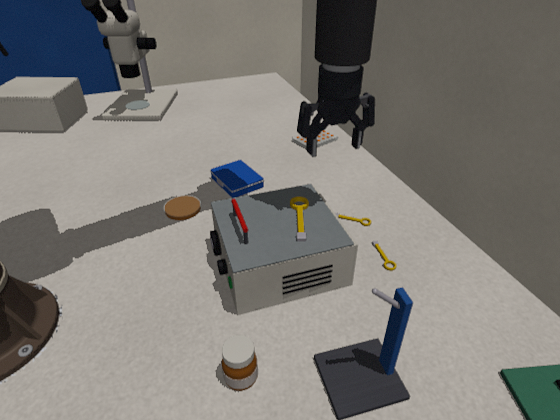

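View pics/wrist0.png

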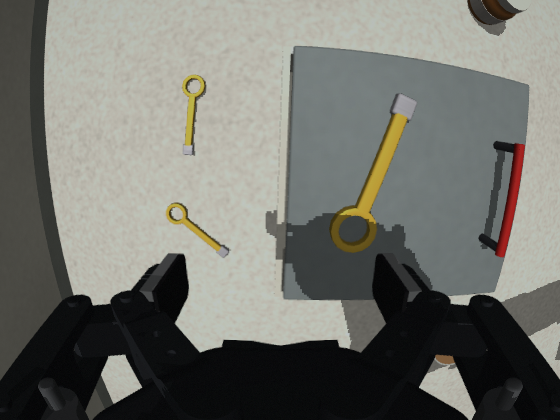

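The scene, side and wrist views agree on the layout. The stand is on the robot's right, with its base at scene (187,215), and the box is in the middle. Candidates for the key in the wrist view:
- The long key on the lid, eye (353,229), end (404,107). I choose this one: it is the largest and lies across the lid.
- A small key on the table, eye (193,86).
- A small key on the table, eye (177,212).

Look-alikes for the stand and bar: none are close.

```bash
python3 - <<'E'
from h import *
W=grab('wrist');S=grab('scene');D=grab('side')
import pickle; pickle.dump((W,S,D),open('p.pkl','wb'))
im=W['image'];hsv=cv2.cvtColor(im,cv2.COLOR_RGB2HSV)
m=cv2.inRange(hsv,(18,120,60),(35,255,255)); m[:, :280]=0
n,l,st,ce=cv2.connectedComponentsWithStats(m); i=1+np.argmax(st[1:,4]); print('key area',st[i])
cs,hi=cv2.findContours((l==i).astype(np.uint8),cv2.RETR_CCOMP,cv2.CHAIN_APPROX_NONE)
# points on the plane
ys,xs=np.nonzero(l==i); P=np.array([onz(W,x,y,.126)[:2] for x,y in zip(xs,ys)])
hole=[c for c,h in zip(cs,hi[0]) if h[3]>=0]; hole=max(hole,key=cv2.contourArea)[:,0]
H=np.array([onz(W,x,y,.126)[:2] for x,y in hole]).astype(np.float32)
e,r=cv2.minEnclosingCircle(H); e=np.array(e);print('eye',e,'r',r)
q=P[np.linalg.norm(P-e,axis=1)>.024]; vx,vy,x0,y0=cv2.fitLine(q.astype(np.float32),cv2.DIST_L2,0,.01,.01).ravel()
d=np.array([vx,vy]); d*=np.sign(d@(e-[x0,y0])); t=(q-e)@d
print('dir to eye',d,np.degrees(np.arctan2(d[1],d[0])),'handle far',t.min(),'grip',e-.055*d)
m=cv2.inRange(hsv,(0,150,60),(8,255,255))|cv2.inRange(hsv,(172,150,60),(180,255,255));m[:60]=0
n,l,st,ce=cv2.connectedComponentsWithStats(m);i=1+np.argmax(st[1:,4])
ys,xs=np.nonzero(l==i);B=np.array([onz(W,x,y,.152)[:2] for x,y in zip(xs,ys)]);
(c,w,a)=cv2.minAreaRect(B.astype(np.float32)*1000);print('bar',c,w,a)
def crop(c,x,y,w,h,k): return cv2.resize(c['image'][y:y+h,x:x+w],None,fx=k,fy=k,interpolation=cv2.INTER_CUBIC)
a=crop(D,305,270,130,150,4)[:600,:400];a=crop(D,310,275,100,145,4);b=crop(S,150,140,66,97,6)[:580,:396]
b=cv2.copyMakeBorder(b,0,580-b.shape[0],0,0,0) if b.shape[0]<580 else b
cv2.imwrite('pics/stand.png',np.hstack([a,b])[:,:,::-1])
cv2.imwrite('pics/key.png',crop(W,310,80,120,190,3)[:,:,::-1])
E
```

```text
key area [ 331  114   76  139 2644]
eye [0.61397284 0.02197585] r 0.013661112636327744
dir to eye [0.34897208 0.93713313] 69.57554 handle far -0.10123672570006241 grip [ 0.59477938 -0.02956647]
bar (476.9670104980469, -9.060127258300781) (100.40441131591797, 12.28345012664795) 87.45813751220703
```

View pics/stand.png

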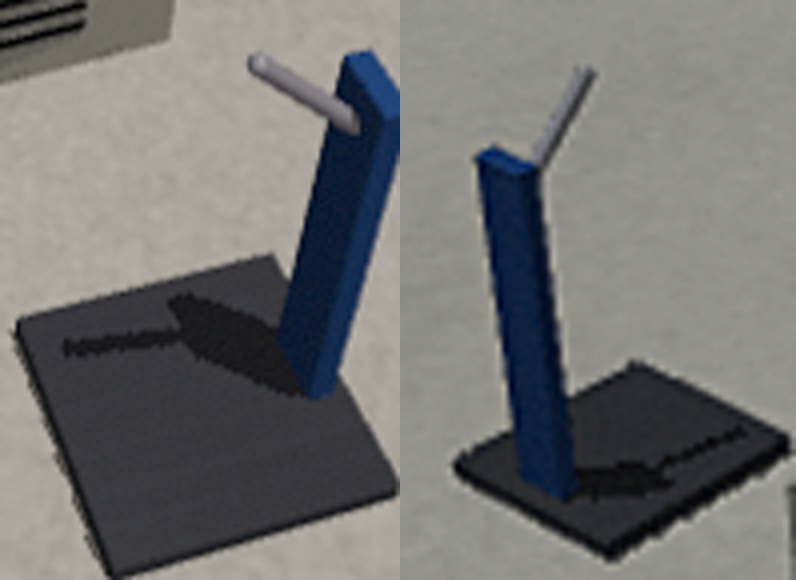

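View pics/key.png

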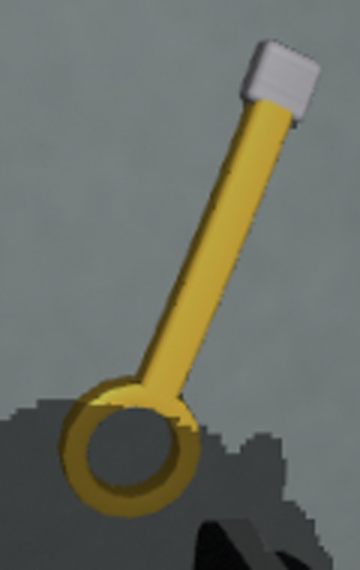

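The crop shows the big key: ring, yellow handle, steel end. Stand crop: in the side view the peg tip is about (374.5,291) and the root about (399,307). In the scene view the tip is about (181.7,152) and the root about (173.3,168).

```bash
python3 - <<'E'
from h import *
import pickle; W,S,D=pickle.load(open('p.pkl','rb'))
np.set_printoptions(precision=4,suppress=True)
t,et=tri(ray(D,374.5,291),ray(S,181.7,151.8)); r,er=tri(ray(D,399,306.8),ray(S,173.3,168))
print('tip',t,et,'root',r,er,'len',np.linalg.norm(t-r))
c=[onz(D,310+x/4,275+y/4,.012) for x,y in ((18,320),(272,257),(397,488),(112,575))]
for p in c: print(p)
print([np.linalg.norm(c[i]-c[(i+1)%4]) for i in range(4)])
c=[onz(S,150+(x-400)/6,140+y/6,.012) for x,y in ((455,463),(636,364),(788,436),(610,548))]
for p in c: print(p)
print([np.linalg.norm(c[i]-c[(i+1)%4]) for i in range(4)])
# jar cap and bar from side
h=cv2.cvtColor(D['image'],cv2.COLOR_RGB2HSV);print('jar',onz(D,238,345,.075),'dish',onz(D,183,207,.014),'box',onz(D,237,176,.032))
print('bar ends',onz(D,234.5,203,.15),onz(D,244,239,.15), onz(W,519,147,.152),onz(W,501,254,.152))
print('lid corners',[onz(W,u,v,.116) for u,v in((295,47),(284,299),(528,85),(495,292))])
E
```

```text
tip [ 0.5802 -0.3106  0.2069] [np.float64(0.0017728246681523103), np.float64(0.0017728246681522136)] root [ 0.6153 -0.3182  0.1707] [np.float64(0.005841049184242942), np.float64(0.005841049184243134)] len 0.05093125112905176
[ 0.5295 -0.2555  0.012 ]
[ 0.6455 -0.2665  0.012 ]
[ 0.6353 -0.3726  0.012 ]
[ 0.5186 -0.3634  0.012 ]
[np.float64(0.11651051758725763), np.float64(0.10665287895781402), np.float64(0.1171579053838871), np.float64(0.10841667549859227)]
[ 0.6429 -0.3624  0.012 ]
[ 0.527 -0.354  0.012]
[ 0.5347 -0.2478  0.012 ]
[ 0.6527 -0.2538  0.012 ]
[np.float64(0.11625840151365391), np.float64(0.10639999365393832), np.float64(0.11817066254107914), np.float64(0.10910486949724917)]
jar [ 0.407  -0.2354  0.075 ] dish [0.3905 0.2462 0.014 ] box [0.5515 0.3138 0.032 ]
bar ends [0.4772 0.0275 0.15  ] [ 0.4646 -0.0843  0.15  ] [ 0.4756 -0.0563  0.152 ] [0.4771 0.0392 0.152 ]
lid corners [array([ 0.6629, -0.1245,  0.116 ]), array([0.671 , 0.0932, 0.116 ]), array([ 0.4343, -0.117 ,  0.116 ]), array([0.4394, 0.1022, 0.116 ])]
```

Side and scene disagree by about 10 mm on the stand, so I'll refine that with the wrist camera later. The key and bar are consistent: grip about (0.595,-0.030), bar about (0.477,-0.009). I'm moving above the key, with tool x towards the eye.

```bash
R='' ; python3 -m creep '[{"translation":[30,80,65],"twist":[0,0,-26.6]},{"translation":[30,80,65],"twist":[0,0,-26.6]},{"translation":[30,80,65],"twist":[0,0,-26.6]},{"translation":[30,80,65],"twist":[0,0,-26.6]},{"translation":[30,80,65],"twist":[0,0,-26.6]},{"translation":[30,80,65],"twist":[0,0,-26.6]},{"translation":[30,80,65],"twist":[0,0,-26.6]},{"translation":[30,80,65],"twist":[0,0,-26.6]},{"translation":[30,80,65],"twist":[0,0,-26.6]},{"translation":[30,80,65],"twist":[0,0,-26.6]},{"translation":[30,80,65],"twist":[0,0,-26.6]},{"translation":[30,80,65],"twist":[0,0,-26.6]},{"translation":[30,80,65],"twist":[0,0,-26.6]},{"translation":[30,80,65],"twist":[0,0,-26.6]},{"translation":[30,80,65],"twist":[0,0,-26.6]},{"translation":[30,80,65],"twist":[0,0,-26.6]},{"translation":[30,80,65],"twist":[0,0,-26.6]},{"translation":[30,80,65],"twist":[0,0,-26.6]},{"translation":[30,80,65],"twist":[0,0,-26.6]},{"translation":[30,80,65],"twist":[0,0,-26.6]}]' 0.5 40
python3 - <<'E'
from h import *
np.set_printoptions(precision=4,suppress=True)
W=grab('wrist');save(W,'w1.png');s=W['s'];print(s['joint_pos'],s['eef_pos'],R.from_rotvec(s['eef_rot']).as_matrix())
hsv=cv2.cvtColor(W['image'],cv2.COLOR_RGB2HSV);m=cv2.inRange(hsv,(18,120,60),(35,255,255))
n,l,st,ce=cv2.connectedComponentsWithStats(m)
i=1+np.argmax(st[1:,4]);print(st[i])
cs,hi=cv2.findContours((l==i).astype(np.uint8),cv2.RETR_CCOMP,cv2.CHAIN_APPROX_NONE)
ys,xs=np.nonzero(l==i);P=np.array([onz(W,x,y,.126)[:2] for x,y in zip(xs,ys)])
for c,h in zip(cs,hi[0]):
    if h[3]>=0 and cv2.contourArea(c)>100:
        H=np.array([onz(W,x,y,.126)[:2] for x,y in c[:,0]]).astype(np.float32);e,r=cv2.minEnclosingCircle(H);e=np.array(e);print('eye',e,r)
q=P[(np.linalg.norm(P-e,axis=1)>.024)];vx,vy,x0,y0=cv2.fitLine(q.astype(np.float32),cv2.DIST_L2,0,.01,.01).ravel()
d=np.array([vx,vy]);d*=np.sign(d@(e-[x0,y0]));print(np.degrees(np.arctan2(*d[::-1])),'grip',e-.055*d,[x0,y0])
E
```

```text
t: 2.3
eef_pos: [0.595, -0.03, 0.1663]
eef_rot: [-2.579, -1.794, -0.0]
ft_force: [0.2, 0.6, -0.8]
width: 0.5
finger_force: 0.0
[ 0.2774  0.2792 -0.2585 -0.     -1.033   2.5093] [ 0.595  -0.03    0.1663] [[ 0.3475  0.9377  0.    ]
 [ 0.9377 -0.3475  0.    ]
 [ 0.      0.     -1.    ]]
[ 244  104   70  195 4583]
eye [0.6138 0.0229] 0.013206588104367256
69.77925 grip [ 0.5948 -0.0287] [np.float32(0.59280354), np.float32(-0.033948682)]
```

View pics/w1.png

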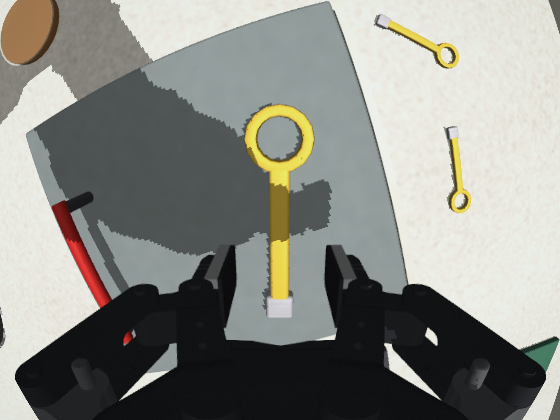

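The key lies centred between the fingers: eye (279,138), handle down column 280. I'll lower, close, and lift a little.

```bash
python3 -m creep '[{"translation":[1,0,20],"twist":[0,0,0]},{"translation":[1,0,35],"twist":[0,0,0]},{"translation":[1,0,44],"twist":[0,0,0]},{"translation":[1,0,48],"twist":[0,0,0]},{"translation":[1,0,48],"twist":[0,0,0]},{"translation":[1,0,48],"twist":[0,0,0]}]' 0.5 40
python3 -m creep '[{"translation":[0,0,0],"twist":[0,0,0]},{"translation":[0,0,0],"twist":[0,0,0]},{"translation":[0,0,0],"twist":[0,0,0]},{"translation":[0,0,0],"twist":[0,0,0]},{"translation":[0,0,0],"twist":[0,0,0]},{"translation":[0,0,0],"twist":[0,0,0]},{"translation":[0,0,0],"twist":[0,0,0]},{"translation":[0,0,0],"twist":[0,0,0]}]' 0 40
```

```text
t: 2.95
eef_pos: [0.5958, -0.029, 0.1189]
eef_rot: [2.58, 1.792, 0.001]
ft_force: [0.5, 0.1, -0.2]
width: 0.498
finger_force: 0.0
t: 3.75
eef_pos: [0.5957, -0.029, 0.119]
eef_rot: [2.579, 1.793, 0.001]
ft_force: [-1.2, 2.2, 5.7]
width: 0.119
finger_force: 41.7
```

Gripped. I'm computing the pre-hang pose: tool 45° down, so the eye axis lies along the peg, with the eye about 45 mm beyond the tip.

```bash
cat >> h.py <<'E'
def rot(psi,a):
    c,s,ca,sa=np.cos(psi),np.sin(psi),np.cos(a),np.sin(a)
    z=np.array([ca*c,ca*s,-sa]);x=np.array([sa*c,sa*s,ca]);return np.column_stack([x,np.cross(z,x),z])
def delta(p,Rt,p0=None,R0=None):
    s=bot.state();p0=s['eef_pos'] if p0 is None else p0;R0=R.from_rotvec(s['eef_rot']).as_matrix() if R0 is None else R0
    print('mm',np.round(R0.T@(p-p0)*1000,1),'units',np.round(R.from_matrix(R0.T@Rt).as_rotvec()/np.radians(6),2))
EYE=np.array([.055,0,-.002])
E
python3 - <<'E'
from h import *
psi=np.radians(-4);Rt=rot(psi,np.radians(45));u=-Rt[:,2]
tip=np.array([.583,-.310,.207]);e=tip+.045*u
p=e-Rt@EYE;print(p,Rt)
delta(p,Rt)
s=bot.state();delta(np.array([.53,-.15,.30]),rot(psi,np.radians(70)))
E
```

```text
[ 0.51387234 -0.30516612  0.19851472] [[ 7.05384305e-01 -6.97564737e-02  7.05384305e-01]
 [-4.93252756e-02 -9.97564050e-01 -4.93252756e-02]
 [ 7.07106781e-01 -6.93889390e-18 -7.07106781e-01]]
mm [-287.3   19.5  -79.6] units [-4.8   6.41 11.6 ]
mm [-136.2  -19.3 -181.1] units [-2.13  2.85 12.14]
```

```bash
python3 -m creep '[{"translation":[0,0,-30],"twist":[0,0,0]},{"translation":[0,0,-80],"twist":[0,0,0]},{"translation":[-30,0,-125],"twist":[-0.2,0.3,1.2]},{"translation":[-70,-5,-160],"twist":[-0.6,0.8,2.6]},{"translation":[-105,-10,-180],"twist":[-0.8,1.1,3.9]},{"translation":[-136,-19,-181],"twist":[-1.1,1.5,5.2]},{"translation":[-150,-17,-175],"twist":[-1.5,2,6.5]},{"translation":[-170,-12,-165],"twist":[-1.9,2.6,7.6]},{"translation":[-190,-8,-155],"twist":[-2.4,3.2,8.5]},{"translation":[-210,-2,-140],"twist":[-3,4,9.4]},{"translation":[-230,4,-120],"twist":[-3.6,4.8,10.2]},{"translation":[-250,10,-105],"twist":[-4.2,5.6,11]},{"translation":[-270,15,-90],"twist":[-4.8,6.4,11.6]},{"translation":[-287,19.5,-80],"twist":[-4.8,6.4,11.6]},{"translation":[-287,19.5,-80],"twist":[-4.8,6.4,11.6]},{"translation":[-287,19.5,-80],"twist":[-4.8,6.4,11.6]},{"translation":[-287,19.5,-80],"twist":[-4.8,6.4,11.6]}]' 0 40
python3 - <<'E'
from h import *
np.set_printoptions(precision=4,suppress=True)
W=grab('wrist');save(W,'w2.png');D=grab('side');save(D,'s2.png');s=W['s'];print(s['joint_pos'],s['eef_pos'],R.from_rotvec(s['eef_rot']).as_matrix())
E
```

```text
t: 5.45
eef_pos: [0.5135, -0.3044, 0.1985]
eef_rot: [2.877, -0.1, 1.188]
ft_force: [-0.1, 0.0, -0.4]
width: 0.124
finger_force: 41.0
[-0.4654  0.0158 -0.4918 -0.7307 -0.4188  2.545 ] [ 0.5135 -0.3044  0.1985] [[ 0.707  -0.0698  0.7037]
 [-0.049  -0.9976 -0.0497]
 [ 0.7055  0.0007 -0.7087]]
```

View pics/w2.png

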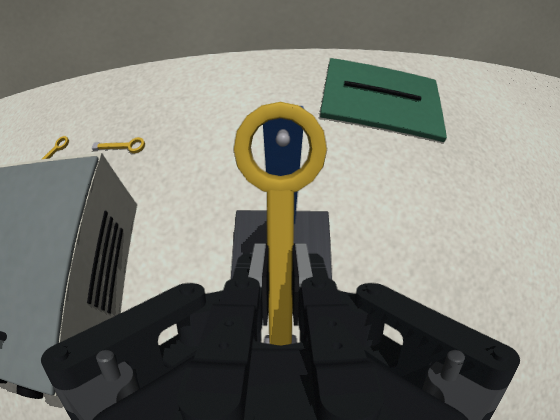

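The peg tip, at (283,139), is seen through the ring, whose centre is about (281,148). I'll compute where a tip on the eye's axis should appear.

```bash
python3 - <<'E'
from h import *
np.set_printoptions(precision=4,suppress=True)
W=grab('wrist');T=np.array(W['T_tool_cam'])
def proj(p):
    q=T[:3,:3].T@(np.array(p)-T[:3,3]);r=np.hypot(q[0],q[1]);th=np.arctan2(r,q[2]);return W['cx']+W['fx']*th*q[0]/r,W['cy']+W['fx']*th*q[1]/r
for x in (50,55,60):
  print(x,proj([x/1e3,0,-.007]),[np.round(proj([x/1e3,0,z]),1) for z in (.033,.043,.053)])
print('y+5',proj([.055,.005,.043]),'root',proj([.055,0,.103]))
hsv=cv2.cvtColor(W['image'],cv2.COLOR_RGB2HSV);m=cv2.inRange(hsv,(18,120,60),(35,255,255));m[:,:200]=0;m[:,350:]=0;m[200:]=0
cs,hi=cv2.findContours(m,cv2.RETR_CCOMP,cv2.CHAIN_APPROX_NONE)
for c,h in zip(cs,hi[0]):
    if cv2.contourArea(c)>100: print(h[3],cv2.minEnclosingCircle(c))
E
```

```text
50 (np.float64(280.6655906688892), np.float64(160.15249161186097)) [array([280.5, 150.9]), array([280.5, 149.2]), array([280.5, 147.7])]
55 (np.float64(280.66595587914634), np.float64(148.36395250014363)) [array([280.5, 141.7]), array([280.5, 140.5]), array([280.5, 139.4])]
60 (np.float64(280.66575452876174), np.float64(136.4976883327197)) [array([280.5, 132.5]), array([280.5, 131.8]), array([280.5, 131.2])]
y+5 (np.float64(289.26599356491624), np.float64(140.53896778792063)) root (np.float64(280.39133340608294), np.float64(135.3033837451171))
-1 ((280.0, 151.32473754882812), 49.415985107421875)
0 ((279.68841552734375, 147.03306579589844), 30.73694610595703)
```

The tip is about 1.5 mm off in y, with the axis otherwise matched. I'm threading 68 mm along the peg.

```bash
python3 -m creep '[{"translation":[0.5,1.5,15],"twist":[0,0,0]},{"translation":[0.5,1.5,28],"twist":[0,0,0]},{"translation":[0.5,1.5,36],"twist":[0,0,0]},{"translation":[0.5,1.5,42],"twist":[0,0,0]},{"translation":[0.5,1.5,48],"twist":[0,0,0]},{"translation":[0.5,1.5,54],"twist":[0,0,0]},{"translation":[0.5,1.5,60],"twist":[0,0,0]},{"translation":[0.5,1.5,65],"twist":[0,0,0]},{"translation":[0.5,1.5,68],"twist":[0,0,0]},{"translation":[0.5,1.5,68],"twist":[0,0,0]},{"translation":[0.5,1.5,68],"twist":[0,0,0]}]' 0 40
python3 - <<'E'
from h import *
np.set_printoptions(precision=4,suppress=True)
W=grab('wrist');D=grab('side');s=W['s'];print(s['joint_pos'],s['eef_pos'],R.from_rotvec(s['eef_rot']).as_matrix())
a=cv2.resize(D['image'][200:410,250:530],None,fx=1.4,fy=1.4);b=W['image'][60:354,100:480]
cv2.imwrite('pics/w3.png',np.hstack([a,b])[:,:,::-1])
E
```

```text
t: 6.7
eef_pos: [0.5616, -0.3099, 0.1505]
eef_rot: [2.876, -0.101, 1.188]
ft_force: [-0.3, 0.0, -1.1]
width: 0.116
finger_force: 41.0
[-0.4716  0.155  -0.4298 -0.8708 -0.3679  2.6995] [ 0.5616 -0.3099  0.1505] [[ 0.7066 -0.0705  0.7041]
 [-0.0494 -0.9975 -0.0503]
 [ 0.7059  0.0007 -0.7083]]
```

View pics/w3.png

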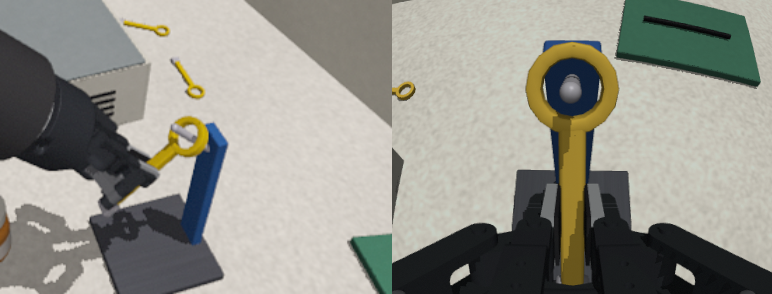

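The picture shows the ring threaded on the peg: side crop (190,135), wrist crop tip (570,88) inside the ring. I'll pitch up partway about the eye, keeping an eye on the wrist joints.

```bash
python3 -m creep '[{"translation":[0.5,0,4],"twist":[0,0.7,0]},{"translation":[0.7,0,8],"twist":[0,1.4,0]},{"translation":[1.2,0,11],"twist":[0,2,0]},{"translation":[1.2,0,11],"twist":[0,2,0]}]' 0 40; python3 -c "
from h import *
s=bot.state();print(s['joint_pos'],s['eef_pos'],R.from_rotvec(s['eef_rot']).as_matrix()[:,2])"
```

```text
t: 7.2
eef_pos: [0.5714, -0.3034, 0.1699]
eef_rot: [2.791, -0.139, 1.363]
ft_force: [-20.6, -6.0, -21.1]
width: 0.122
finger_force: 42.9
[-0.5956417   0.14251449 -0.41245655 -1.17520357 -0.42900472  3.0290142 ] [ 0.57135865 -0.30343336  0.16986628] [ 0.78522778 -0.06850067 -0.61540636]
```

j6 hit its limit and the pose strayed. I'm going back to the previous pose.

```bash
python3 -c "
from h import *
Rt=R.from_rotvec([2.876,-.101,1.188]).as_matrix();p=np.array([.5616,-.3099,.1505])
delta(p,Rt)"
```

```text
mm [-20.8   7.6   4.7] units [ 0.1  -1.19 -0.23]
```

```bash
python3 -m creep '[{"translation":[-7,2.5,1.6],"twist":[0,-0.4,-0.1]},{"translation":[-14,5,3.2],"twist":[0.1,-0.8,-0.2]},{"translation":[-21,7.6,4.7],"twist":[0.1,-1.2,-0.2]},{"translation":[-21,7.6,4.7],"twist":[0.1,-1.2,-0.2]},{"translation":[-21,7.6,4.7],"twist":[0.1,-1.2,-0.2]}]' 0 40; python3 -c "
from h import *
Rt=R.from_rotvec([2.876,-.101,1.188]).as_matrix();p=np.array([.5616,-.3099,.1505])
delta(p,Rt);print(bot.state()['joint_pos']);W=grab('wrist');D=grab('side')
a=cv2.resize(D['image'][200:410,250:530],None,fx=1.4,fy=1.4);b=W['image'][60:354,100:480]
cv2.imwrite('pics/w4.png',np.hstack([a,b])[:,:,::-1])"
```

```text
t: 7.7
eef_pos: [0.5709, -0.3096, 0.1595]
eef_rot: [2.867, -0.095, 1.21]
ft_force: [0.6, 0.1, -0.7]
width: 0.123
finger_force: 39.7
mm [-12.9   0.9  -0.4] units [-0.02 -0.14  0.03]
[-0.46640314  0.15197209 -0.41667472 -0.87307487 -0.36988065  2.69669852]
```

View pics/w4.png

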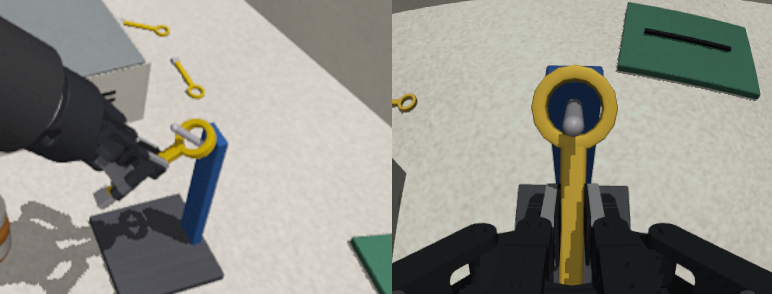

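The ring is still on the peg, in the side crop at (195,135). The key slipped about 7 mm in the grip, and the peg now sits low in the ring. I'll lower along tool −x so it hangs from the ring's top, then check the force.

```bash
python3 -m creep '[{"translation":[-4,0,0],"twist":[0,0,0]},{"translation":[-8,0,0],"twist":[0,0,0]},{"translation":[-11,0,0],"twist":[0,0,0]},{"translation":[-11,0,0],"twist":[0,0,0]},{"translation":[-11,0,0],"twist":[0,0,0]}]' 0 40; python3 -c "
from h import *
W=grab('wrist');D=grab('side')
a=cv2.resize(D['image'][200:410,250:530],None,fx=1.4,fy=1.4);b=W['image'][60:354,100:480]
cv2.imwrite('pics/w5.png',np.hstack([a,b])[:,:,::-1])"
```

```text
t: 8.3
eef_pos: [0.5633, -0.3103, 0.1519]
eef_rot: [2.867, -0.098, 1.209]
ft_force: [2.6, 0.5, 0.3]
width: 0.121
finger_force: 39.6
```

View pics/w5.png

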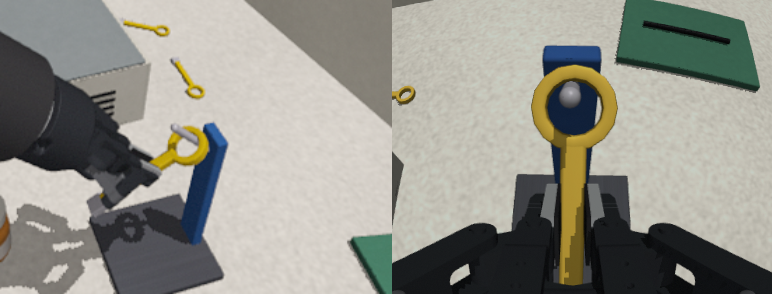

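The peg, at crop (570,95), now bears at the top of the ring. I'm releasing, then backing off along the tool.

```bash
python3 -m creep '[{"translation":[0,0,0],"twist":[0,0,0]},{"translation":[0,0,0],"twist":[0,0,0]},{"translation":[0,0,0],"twist":[0,0,0]},{"translation":[0,0,0],"twist":[0,0,0]},{"translation":[0,0,-10],"twist":[0,0,0]},{"translation":[0,0,-25],"twist":[0,0,0]},{"translation":[0,0,-45],"twist":[0,0,0]},{"translation":[0,0,-65],"twist":[0,0,0]},{"translation":[0,0,-85],"twist":[0,0,0]},{"translation":[0,0,-105],"twist":[0,0,0]},{"translation":[0,0,-120],"twist":[0,0,0]},{"translation":[0,0,-120],"twist":[0,0,0]},{"translation":[0,0,-120],"twist":[0,0,0]},{"translation":[0,0,-120],"twist":[0,0,0]}]' 0.5 40
python3 - <<'E'
from h import *
np.set_printoptions(precision=4,suppress=True)
D=grab('side');S=grab('scene');W=grab('wrist');save(D,'s6.png');save(S,'c6.png')
print(W['s']['joint_pos'],W['s']['eef_pos'])
for n,c,(x0,x1,y0,y1) in(('side',D,(330,420,260,400)),('scene',S,(140,215,130,240)),('wrist',W,(150,410,0,300))):
    hsv=cv2.cvtColor(c['image'],cv2.COLOR_RGB2HSV);m=cv2.inRange(hsv,(18,120,50),(35,255,255))[y0:y1,x0:x1]
    k,l,st,ce=cv2.connectedComponentsWithStats(m)
    for i in range(1,k):
        if st[i,4]>10: print(n,st[i]+[x0,y0,0,0,0],ce[i]+[x0,y0])
E
```

```text
t: 9.8
eef_pos: [0.4775, -0.3038, 0.2347]
eef_rot: [2.868, -0.098, 1.207]
ft_force: [0.4, 1.4, -0.8]
width: 0.5
finger_force: 0.0
[-0.501  -0.0815 -0.51   -0.6841 -0.4922  2.5069] [ 0.4775 -0.3039  0.2344]
side [384 260  12  10  71] [389.2254 264.5775]
side [381 291  25  63 687] [392.4119 319.5939]
scene [168 164  10  13  46] [173.5217 169.1739]
wrist [ 258  118   44   83 1545] [280.2906 148.9644]
wrist [150 138   6  14  52] [152.2885 144.    ]
```

The key appears to hang upright, with the side blob spanning rows 291–354. I'll check that by triangulating, and re-measure the bar for the next grasp.

```bash
python3 - <<'E'
from h import *
np.set_printoptions(precision=4,suppress=True)
D=grab('side');W=grab('wrist')
def blob(c,x0,x1,y0,y1):
    hsv=cv2.cvtColor(c['image'],cv2.COLOR_RGB2HSV);m=cv2.inRange(hsv,(18,120,50),(35,255,255));k=np.zeros_like(m);k[y0:y1,x0:x1]=m[y0:y1,x0:x1]
    n,l,st,ce=cv2.connectedComponentsWithStats(k);i=1+np.argmax(st[1:,4]);b=(l==i);ys,xs=np.nonzero(b)
    cs,hi=cv2.findContours(b.astype(np.uint8),cv2.RETR_CCOMP,cv2.CHAIN_APPROX_NONE)
    hs=[cv2.minEnclosingCircle(q) for q,h in zip(cs,hi[0]) if h[3]>=0 and cv2.contourArea(q)>8]
    bot_=[xs[ys>ys.max()-2].mean(),ys.max()]; top=[xs[ys<ys.min()+2].mean(),ys.min()]
    return hs,top,bot_
d=blob(D,330,420,280,400);w=blob(W,200,410,0,300);print(d,w)
t,e1=tri(ray(D,*d[1]),ray(W,*w[1]));b,e2=tri(ray(D,*d[2]),ray(W,*w[2]))
v=t-b;print('top',t,e1,'bot',b,e2,'len',np.linalg.norm(v),'tilt',np.degrees(np.arccos(v[2]/np.linalg.norm(v))))
E
```

```text
([], [np.float64(393.6923076923077), np.int64(291)], [np.float64(385.75), np.int64(353)]) ([((279.5, 135.5), 14.508718490600586)], [np.float64(279.5), np.int64(118)], [np.float64(282.4375), np.int64(200)])
top [ 0.6128 -0.3128  0.1964] [np.float64(0.0006534605522191406), np.float64(0.0006534605522189977)] bot [ 0.622  -0.3166  0.0541] [np.float64(3.857217715813178e-05), np.float64(3.857217715818874e-05)] len 0.142553181649957 tilt 4.0069745885092445
```

The key hangs within 4° of vertical. Next I go above the bar, tool down and closing along the lid's x.

```bash
python3 - <<'E'
from h import *
y=np.radians(-2);ly=np.array([-np.sin(y),np.cos(y),0]);z=np.array([0,0,-1.]);x=-ly;Rt=np.column_stack([x,np.cross(z,x),z])
for p in ([.45,-.28,.30],[.46,-.15,.30],[.477,-.009,.24]): delta(np.array(p),Rt)
E
```

```text
mm [ 26.5 -21.8 -66.5] units [-5.81 -6.03 13.84]
mm [  27.3 -152.2  -65.9] units [-5.81 -6.03 13.84]
mm [ -10.3 -294.1  -18.9] units [-5.81 -6.03 13.84]
```

```bash
python3 -m creep '[{"translation":[13,-10,-33],"twist":[-0.2,-0.2,0.5]},{"translation":[26,-22,-66],"twist":[-0.7,-0.7,1.5]},{"translation":[27,-50,-66],"twist":[-1.2,-1.2,2.8]},{"translation":[27,-80,-66],"twist":[-1.7,-1.7,4]},{"translation":[27,-110,-66],"twist":[-2.2,-2.3,5.2]},{"translation":[27,-130,-66],"twist":[-2.7,-2.8,6.4]},{"translation":[27,-150,-66],"twist":[-3.2,-3.3,7.6]},{"translation":[20,-175,-58],"twist":[-3.7,-3.8,8.8]},{"translation":[14,-200,-50],"twist":[-4.2,-4.4,10]},{"translation":[8,-225,-42],"twist":[-4.7,-4.9,11.2]},{"translation":[2,-250,-34],"twist":[-5.2,-5.4,12.4]},{"translation":[-4,-275,-26],"twist":[-5.6,-5.8,13.3]},{"translation":[-10,-294,-19],"twist":[-5.8,-6,13.8]},{"translation":[-10,-294,-19],"twist":[-5.8,-6,13.8]},{"translation":[-10,-294,-19],"twist":[-5.8,-6,13.8]},{"translation":[-10,-294,-19],"twist":[-5.8,-6,13.8]},{"translation":[-10,-294,-19],"twist":[-5.8,-6,13.8]}]' 0.5 40
cat > bar.py <<'E'
from h import *
np.set_printoptions(precision=4,suppress=True)
W=grab('wrist');s=W['s'];print(s['joint_pos'],s['eef_pos'],R.from_rotvec(s['eef_rot']).as_matrix())
hsv=cv2.cvtColor(W['image'],cv2.COLOR_RGB2HSV)
m=cv2.inRange(hsv,(0,150,50),(8,255,255))|cv2.inRange(hsv,(172,150,50),(180,255,255))
n,l,st,ce=cv2.connectedComponentsWithStats(m)
for i in range(1,n):
    if st[i,4]<150: continue
    print(st[i]);ys,xs=np.nonzero(l==i);B=np.array([onz(W,x,y,.152)[:2] for x,y in zip(xs,ys)])
    print(cv2.minAreaRect(B.astype(np.float32)*1000), cv2.fitLine(B.astype(np.float32),cv2.DIST_L2,0,.01,.01).ravel())
E
python3 bar.py
```

```text
t: 11.75
eef_pos: [0.4775, -0.0081, 0.2405]
eef_rot: [2.209, -2.232, 0.023]
ft_force: [-0.1, -0.0, 0.2]
width: 0.497
finger_force: 0.0
[ 0.4079  0.0149 -0.4056  0.0151 -1.1459 -0.4245] [ 0.4775 -0.0081  0.2405] [[-0.0104 -0.9999  0.0096]
 [-0.9999  0.0103 -0.0108]
 [ 0.0107 -0.0097 -0.9999]]
[ 276  141   16  131 1605]
((476.2973937988281, -9.055152893066406), (101.20475006103516, 9.274754524230957), 87.83650970458984) [ 0.0384  0.9993  0.4762 -0.0119]
```

```bash
python3 -m creep '[{"translation":[1,1,40],"twist":[0,0,0.2]},{"translation":[1,1,75],"twist":[0,0,0.2]},{"translation":[1,1,98],"twist":[0,0,0.2]},{"translation":[1,1,108],"twist":[0,0,0.2]},{"translation":[1,1,108],"twist":[0,0,0.2]},{"translation":[1,1,108],"twist":[0,0,0.2]}]' 0.5 40
python3 -m creep '[{"translation":[0,0,0],"twist":[0,0,0]},{"translation":[0,0,0],"twist":[0,0,0]},{"translation":[0,0,0],"twist":[0,0,0]},{"translation":[0,0,0],"twist":[0,0,0]},{"translation":[0,0,0],"twist":[0,0,0]},{"translation":[0,0,0],"twist":[0,0,0]},{"translation":[0,0,0],"twist":[0,0,0]},{"translation":[0,0,0],"twist":[0,0,0]}]' 0 50
```

```text
t: 12.4
eef_pos: [0.4781, -0.0113, 0.1338]
eef_rot: [-2.191, 2.25, -0.029]
ft_force: [-0.6, 0.0, 0.7]
width: 0.502
finger_force: 0.0
t: 13.2
eef_pos: [0.4765, -0.0115, 0.1337]
eef_rot: [2.19, -2.252, 0.027]
ft_force: [-6.8, 2.9, 8.2]
width: 0.098
finger_force: 48.8
```

Bar gripped. I'm lifting along the hinge arc, first to 25°.

```bash
python3 -m creep '[{"translation":[0,-2,-8.5],"twist":[0,0,0]},{"translation":[0,-4.2,-16.9],"twist":[0,0,0]},{"translation":[0,-7,-25],"twist":[0,0,0]},{"translation":[0,-9.9,-33.3],"twist":[0,0,0]},{"translation":[0,-13.3,-41.3],"twist":[0,0,0]},{"translation":[0,-17,-49.1],"twist":[0,0,0]},{"translation":[0,-21.1,-56.8],"twist":[0,0,0]},{"translation":[0,-25.5,-64.3],"twist":[0,0,0]},{"translation":[0,-30.2,-71.6],"twist":[0,0,0]},{"translation":[0,-35.2,-78.7],"twist":[0,0,0]},{"translation":[0,-35.2,-78.7],"twist":[0,0,0]},{"translation":[0,-35.2,-78.7],"twist":[0,0,0]}]' 0 50; python3 bar.py
```

```text
t: 14.4
eef_pos: [0.5104, -0.0127, 0.2125]
eef_rot: [2.188, -2.25, 0.027]
ft_force: [-7.0, -2.3, 1.1]
width: 0.096
finger_force: 48.9
[ 0.3737  0.0946 -0.3884  0.0192 -1.0841 -0.4108] [ 0.5104 -0.0127  0.2125] [[-0.0282 -0.9996  0.0097]
 [-0.9995  0.0281 -0.0144]
 [ 0.0141 -0.0102 -0.9998]]
[ 269  164   25  182 3814]
((511.7572021484375, 18.852447509765625), (140.50701904296875, 15.675104141235352), 87.73224639892578) [0.0375 0.9993 0.5114 0.0098]
```

```bash
python3 -m creep '[{"translation":[0,-5.3,-6.9],"twist":[0,0,0]},{"translation":[0,-10.9,-13.5],"twist":[0,0,0]},{"translation":[0,-16.9,-19.8],"twist":[0,0,0]},{"translation":[0,-23,-25.9],"twist":[0,0,0]},{"translation":[0,-29.5,-31.8],"twist":[0,0,0]},{"translation":[0,-36.2,-37.3],"twist":[0,0,0]},{"translation":[0,-43.1,-42.5],"twist":[0,0,0]},{"translation":[0,-50.2,-47.5],"twist":[0,0,0]},{"translation":[0,-57.6,-52.1],"twist":[0,0,0]},{"translation":[0,-65.1,-56.4],"twist":[0,0,0]},{"translation":[0,-65.1,-56.4],"twist":[0,0,0]},{"translation":[0,-65.1,-56.4],"twist":[0,0,0]},{"translation":[0,-65.1,-56.4],"twist":[0,0,0]},{"translation":[0,-65.1,-56.4],"twist":[0,0,0]},{"translation":[0,-65.1,-56.4],"twist":[0,0,0]},{"translation":[0,-65.1,-56.4],"twist":[0,0,0]}]' 0 50
python3 - <<'E'
from h import *
np.set_printoptions(precision=4,suppress=True)
D=grab('side');save(D,'s9.png');s=D['s'];p=s['eef_pos'];print(s['joint_pos'],p)
dx=np.hypot(*(p-[.4765,-.0115,.1337])[:2]);dz=p[2]-.1337
print('lid from TCP',np.degrees(np.arctan2(.04+dz,.195-dx))-11.6,'radius',np.hypot(.04+dz,.195-dx))
hsv=cv2.cvtColor(D['image'],cv2.COLOR_RGB2HSV)
m=cv2.inRange(hsv,(0,150,50),(8,255,255))|cv2.inRange(hsv,(172,150,50),(180,255,255))
n,l,st,ce=cv2.connectedComponentsWithStats(m);print([ (st[i],ce[i]) for i in range(1,n) if st[i,4]>15])
m=cv2.inRange(hsv,(18,120,50),(35,255,255));m[:,:330]=0;m[:,420:]=0;m[:280]=0
ys,xs=np.nonzero(m);print('key side',xs.min(),xs.max(),ys.min(),ys.max(),len(xs))
h=cv2.Rodrigues(np.ravel(D['rvec']))[0];
q=h@np.array([p[0],p[1],p[2]+.017])+np.ravel(D['tvec']);print('expected bar px',D['fx']*q[0]/q[2]+D['cx'],D['fy']*q[1]/q[2]+D['cy'])
E
```

```text
t: 16.05
eef_pos: [0.5756, -0.015, 0.272]
eef_rot: [2.189, -2.251, 0.032]
ft_force: [-9.1, -6.2, 9.1]
width: 0.097
finger_force: 49.3
[ 0.327   0.1636 -0.168   0.0207 -1.2322 -0.3618] [ 0.5756 -0.015   0.272 ]
lid from TCP 50.12786293020204 radius 0.2024024678065452
[(array([289, 140,  11,  18,  88], dtype=int32), array([293.5568, 149.25  ]))]
key side 381 405 291 353 689
expected bar px 289.00869101923274 140.3053611489927
```

The lid is at about 50° by the TCP geometry, the bar end is where expected in the side view at (294,149), and the key hasn't moved (rows 291–353). Handing in.

```bash
python3 -c "
from station import bot
print(bot.close_job())"
```

```text
the job is handed in; nothing more can be done
None
```

I handed the job in: the key hangs on the peg, about 4° off vertical, and the gripper holds the lid at about 50° (worked out from the arm's position); no verdict came back.

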